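# Press a card holder shut with the cam lever

## Task

The clear holder with the red print is loaded in the press on the desk. Push the press's tray fully home, and only then pull the red-gripped cam lever up and over to the cam's highest lift, where the lever arm lies along the green mark, so that the pad presses the holder. Finish while holding the lever there (it springs back if let go), and leave the other things on the desk where they are.

Things in the scene. Friction and masses are not known exactly. Their poses are not given: they have to be found in the camera images.
- press: grey bench press for closing clear card holders, fixed to the desk: base plate 170 x 150 x 12 mm (reaching 70 mm in front of the origin), upright frame to 105 mm high over the tray, cam and two lugs on top to 158 mm. Origin: underside, mid-width. Its x axis points from its front (tray side, facing the robot) to its back, y to its left (the lever side), z up; only its yaw varies.
- tray (a joint): the press's loading tray, how far it is pulled out towards the press's -x (m): 0 is fully home (a hard stop), 0.062 to 0.072 at the start, 0.085 at most. It slides with about 1.5 N of friction and stays where it is left.
- tray_knob (a point): centre of the front face of the black knob (28 mm across, 10 mm thick, on a thin neck) on the tray's blue front plate, 34 mm above the desk. The plate is 100 mm wide, 13 to 51 mm above the desk, its face 19 mm behind this point. Push along the press's +x to shut. With the tray home the point is 65 mm in front of the press's origin, 25 mm in front of the upright frame.
- lever (a joint): cam lever angle (rad): 0 at rest, leaning to the back; grows as it is pulled up and over to the front; straight up is 0.77. Highest lift is at 1.50, where the arm lies along the green mark on the index plate, leaning to the front; further on, to the stop at 2.1, the pad rises again. A spring pulls it back to 0 (pulling takes 1 N at the grip at first, up to 6 N at the highest lift).
- lever_grip: the lever's red round grip, 20 mm across, 56 mm long, level along the press's y, on the press's left. Origin at its centre, 207 mm above the desk at rest and 210 mm at the highest lift. It turns freely as a sleeve, so it can be pinched from above (fingers closing along the press's x) and led round in an arc without turning the hand. Its own orientation does not matter.
- lever_pivot (a point): the point on the lever's pivot axis (along the press's y) level with the middle of the grip: 5 mm back, 70 mm left, 135 mm up from the press's origin. The grip's centre circles it at 100 mm: at lever angle t it lies 100 mm x cos(0.8 + t) along the press's x and 100 mm x sin(0.8 + t) up from here.
- slab: the loaded clear holder, 74 x 58 x 9 mm, 50 g, with a small red print inside, lying loose and flat in the tray (tray inside 94 x 66 mm, walls 10 mm high over its floor, floor 18 mm above the desk). Origin: centre of its underside.
- pad: the black rubber pressing pad, 60 x 48 x 8 mm, under the cam inside the frame, 4 mm above the holder while the lever is at rest. Origin: centre of its underside. The cam brings its carrier down 8 mm; at the highest lift its springs press on the holder with about 9 N.
- spare_slab: the other clear holder (blue print inside), 74 x 58 x 9 mm, lying to the right of the press; a bystander. Origin: centre of its underside.
- tape: yellow roll of tape lying flat, 70 mm across, 18 mm high, right of the press; a bystander. Origin: centre of its underside.
- loupe: black eye loupe, 38 mm across, 35 mm high, standing left of the press; a bystander. Origin: centre of its underside.
- mug: glass mug, 76 mm across, 90 mm high; a bystander. Origin: centre of its underside.
- pen_cup: white pen cup, 76 mm across, pens up to 150 mm high; a bystander. Origin: centre of its underside.
- notes: pink pad of notes, 76 x 76 x 12 mm; a bystander. Origin: centre of its underside.
There are look-alikes about, which are no part of the job. What is shaped like the press but orange is not meant.

How it is judged (in metres and radians):
On the way, in this order (a step that is already met when the one before it is completed fails the run):
1. the tray is fully home, the lever still at rest (value of joint tray below 0.004 m and value of joint lever below 0.3 rad), for 0.2 s.
2. the lever is at the cam's highest lift and the pad presses the holder (value of joint tray below 0.004 m and value of joint lever between 1.33 and 1.67 rad and contact force between slab and pad above 5 N), for 0.3 s.
At the end, for the whole second after the job is handed in: The tray is home within 4 mm, the gripper's fingers hold the lever's red grip (contact force over 1 N) still (under 0.2 rad/s) within 0.17 rad of the cam's highest lift (lever 1.33 to 1.67 rad), and the pad presses the holder with over 5 N (all of step 2 and contact force between the fingers and lever_grip above 1 N and velocity of joint lever between -0.2 and 0.2 rad/s); the arm keeps its last pose, push and grip.
It fails at once if the lever is pulled before the tray is home (value of joint lever above 0.5 rad and value of joint tray above 0.008 m).
It fails at once if another thing on the desk is disturbed (moved over 30 mm) (distance of any of spare_slab, tape, loupe, mug, pen_cup, notes from where it was at the start of the episode above 0.03 m).
It also fails if it takes over 48 s, if anything falls off the work surface, if the arm or the gripper's body presses on something with over 40 N, if the wrist force passes 120 N, or if a joint passes its speed limit or range.

## Robot

A 6-joint arm with a two-finger parallel gripper is mounted at the origin on the work surface. World frame = base frame: x ahead of the robot, y to its left, z up, the work surface at z = 0. Lengths are in mm, angles in rad, forces in N, time in s.
With the tool pointing down it reaches from about 300 to 775 mm from the base axis. Payload 14.6 kg.
Tool frame: the origin (TCP) lies on the centre line of the jaws, within the pads' length; the fingertips stand 11 mm ahead of it and the grasp point (between the pads) lies 8 mm behind it; x points along the fingers, y is the direction in which the jaws open and shut, and the axes are right-handed (so a half turn about x gives the same grasp; the last joint's range is limited). The gripper opens to 94 mm and grips with 3 to 60 N. Pads are 16 mm wide; open, the fingers measure 119 mm over their backs; the gripper's body (75 mm by 177 mm) begins 78 mm behind the grasp point.
Start: joints at [-0.067, 0.3, 1.521, -0, 1.321, -0.067], TCP at [549.99, -0.002, 216.446] pointing down, gripper open.
Joint ranges: [-3.03, 3.03], [-0.79, 2.21], [0.23, 2.52], [-1.04, 4.18], [0, 3.07], [-2.55, 2.55]. Speed limits (rad/s): [2.22, 2.22, 2.57, 3.14, 3.14, 3.14].

## Interface

Orientations are given as [roll, pitch, yaw] about the fixed x, y, z axes, in that order (R = Rz(yaw) Ry(pitch) Rx(roll)).
In Python, from cell import manip gives the robot as it stands.
- The arm moves only by the shell command python3 -m handwheel 'ROWS' [OPENING] [FORCE]. ROWS is JSON, a list of rows, each a list of 2 entries, a list of its own where there are three numbers: the shift along the tool's x, y, z in mm, then the turn about the tool's x in rad. In form: [[[x, y, z], spin], ...]. A call has exactly 10 rows; each row shifts and turns the commanded pose from where the row before left it, along the tool's axes as they then stand; what a row does not reach is not made up. A row lasts 1/8 s, in which the tool goes at most 62.5 mm and 10.7 degrees, less where a joint would pass 70% of its speed; a pose out of reach is approached as far as the arm can. A call with a gripper value outside its range is refused whole. OPENING is the closure in counts, from 0 (fully open) to 255 (shut), set as the call begins (- or left out, the last holds). The fingers move at their own pace and stop on an object; FORCE is the grip in N (left out, the last holds). Time passes only in rows, so rows that do not move let the fingers close, or fill a call up. It gives the time, the measured TCP pose, the force and the opening at its end, in the units of the state.
- manip.read_state(): the state, without advancing time (a new reading comes with each control period).
- manip.camera(name): name is "scene" or "side" or "wrist"; returns a dict with "pixels" (384x512x3 uint8, red, green, blue), "z_map" (384x512 float32, mm along the optical axis (not along the pixel's ray), 0 where there is no reading), "mtx" (3x3 intrinsics, pixels), "xyz" and "orientation" of the camera in the world. Camera axes: x right, y up, looking along -z (the intrinsics and any distortion apply to the point x, -y, -z); pixel columns grow to the right and rows downward; lengths in mm; the calibration is good to about 2 mm. A picture is of the moment at which its call begins.
- manip.sign_off(): hands the job in, once; it reports no verdict.
Trained networks look in the newest picture that a camera, given by its name, has taken for a name from the list of things; names that differ only in an ending like _2 or _b are one class to them, and where a whole thing is asked for, a point or a joint stands for the part that bears it (a point fixed in the world has none). Each returns a list of dicts, best first, with "confidence" (0 to 1); they miss things now and then, are a little off and sometimes report something else, mostly with a low value. They report only what shows in the picture. A call takes as long as a camera call. They do not tell look-alikes from the thing itself.
- manip.cut_out(target, camera): "region" (384x512 bool, what is visible of it) and "centre" ([column, row] in pixels, amid what is visible of it).
The state is a dict: "clock": time; "joints": joint angles; "qd": joint speeds; "effort": joint torques, N m; "eef_pos": TCP position; "eef_rot": TCP orientation; "wrist_force": force on the tool from outside, world axes, zero at the start; "moment": the same for the moment, N m; "finger_gap": finger opening in mm.
Only numpy, scipy, OpenCV 4.12 (cv2) and the standard library are available. Lean on these libraries where they do the work, as an engineer would, in place of code of your own. Each camera call takes 0.05 s, during which the arm holds its last target. There are 200 camera calls.

## Working session

There is one attempt and no reset: what is moved stays moved. The work goes in short steps, Python scripts to look and compute and a shell command to move; the robot and the scene stay as the last step left them, time stands still between calls to the robot, and variables do not carry over. Pictures are saved under pics/ and viewed, about 8 in all and at most 12, crops included, and the job is handed in when it is done.

```bash
mkdir -p pics; cat > h.py <<'E'
import numpy as np, cv2
from cell import manip
from scipy.spatial.transform import Rotation as R
def Rm(o): return R.from_euler('xyz',o).as_matrix()
def pts(c,mask):
    v,u=np.nonzero(mask&(c['z_map']>0)); z=c['z_map'][v,u]
    K=c['mtx']; p=np.stack([(u-K[0,2])/K[0,0]*z,-(v-K[1,2])/K[1,1]*z,-z],1)
    return p@cam_R(c).T+np.array(c['xyz'])
def cam_R(c):
    o=np.array(c['orientation']); return o if o.shape==(3,3) else Rm(o)
def proj(c,P):
    q=(np.atleast_2d(P)-np.array(c['xyz']))@cam_R(c); K=c['mtx']
    return np.stack([K[0,0]*q[:,0]/-q[:,2]+K[0,2],K[1,1]*-q[:,1]/-q[:,2]+K[1,2]],1)
def save(n,im): cv2.imwrite('pics/'+n,np.ascontiguousarray(im[...,::-1]))
E
python3 - <<'E'
from h import *
s=manip.read_state(); print({k:np.round(v,3).tolist() for k,v in s.items()})
for n in ['scene','side']:
    c=manip.camera(n); save(n+'0.png',c['pixels']); print(n,c['xyz'],c['orientation'],c['mtx'].tolist() if hasattr(c['mtx'],'tolist') else c['mtx'])
    for t in ['press','tray_knob','lever_grip','slab','tray','loupe','mug','pen_cup']:
        for d in manip.cut_out(t,n):
            p=pts(c,d['region']); print(n,t,round(d['confidence'],2),np.round(d['centre']),np.round(np.median(p,0)) if len(p) else None,d['region'].sum())
E
```

```text
{'clock': 0.0, 'joints': [-0.067, 0.3, 1.522, -0.0, 1.321, -0.067], 'qd': [-0.002, -0.001, -0.001, -0.001, 0.002, -0.001], 'effort': [-0.002, -53.181, -35.274, 0.071, 0.024, -0.0], 'eef_pos': [549.747, 0.0, 215.875], 'eef_rot': [-1.624, 1.57, 3.088], 'wrist_force': [0.264, 0.583, -0.564], 'moment': [-0.015, -0.085, -0.001], 'finger_gap': 93.796}
scene [1273.79149689 -354.24740751  964.56939615] [ 0.83645517 -0.00160752  1.13441578] [[462.9439378600544, 0.0, 257.24639127823883], [0.0, 462.9439378600544, 195.20278213522937], [0.0, 0.0, 1.0]]
scene press 0.86 [302. 144.] [220. 302.  64.] 2273
scene press 0.85 [130. 225.] [ 328. -296.   56.] 3841
scene press 0.64 [260. 270.] [632. -37.  54.] 4956
scene tray_knob 0.95 [135. 236.] [ 332. -293.   20.] 407
scene tray_knob 0.63 [238. 241.] [492. -37.  44.] 224
scene tray_knob 0.56 [301. 160.] [224. 301.  19.] 199
scene lever_grip 0.71 [286. 236.] [667.   7. 204.] 481
scene lever_grip 0.66 [153. 179.] [ 354. -213.  213.] 191
scene lever_grip 0.53 [306. 234.] [677.  37. 213.] 219
scene tray 0.81 [238. 239.] [491. -36.  45.] 236
scene tray 0.78 
[... 485 characters left out ...]
e press 0.87 [329. 247.] [589. -69.  77.] 5358
side press 0.79 [146. 197.] [196. 244.  73.] 3122
side press 0.75 [228. 207.] [419. 249.  11.] 421
side press 0.61 [351. 171.] [666.  24. 213.] 126
side tray_knob 0.96 [281. 262.] [490. -44.  28.] 517
side lever_grip 0.89 [228. 252.] [ 348. -223.  214.] 338
side lever_grip 0.43 [160. 134.] [250. 358. 213.] 57
side tray 0.91 [280. 260.] [492. -47.  28.] 562
side tray 0.67 [165. 372.] [ 246. -293.   49.] 226
side tray 0.39 [126. 203.] [128. 282.  33.] 99
side loupe 0.7 [285. 227.] [545.  95.  24.] 208
side mug 0.78 [305. 177.] [652. 272.  61.] 859
side pen_cup 0.85 [261. 172.] [540. 342.  70.] 932
side pen_cup 0.46 [299. 259.] [536. -34.  27.] 514
```

```bash
python3 - <<'E'
import cv2,numpy as np
a=cv2.imread('pics/scene0.png');b=cv2.imread('pics/side0.png')
cv2.imwrite('pics/both.png',cv2.resize(np.vstack([a,b]),None,fx=.78,fy=.78))
E
```

```text
(no output)
```

View pics/both.png

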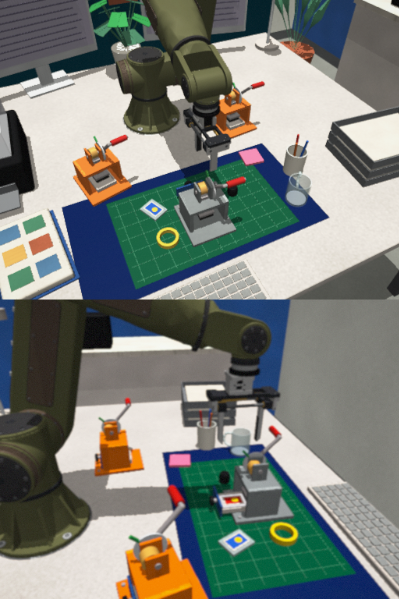

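The scene picture shows the grey press at about (260,270) px. Orange look-alikes are at (130,225) and (302,144). In the side picture the grey one is at (329,247), with orange ones at (146,197) and (165,372). I choose the grey press and will check it in a crop.

```bash
cat > m.py <<'E'
from h import *
import sys
from scipy.optimize import minimize
P=[]
for n in ['scene','side','wrist']:
    c=manip.camera(n); im=c['pixels']
    globals()['c_'+n]=c
    p=pts(c,np.ones(c['z_map'].shape,bool)); m=c['z_map']>0; col=im[m].astype(float)
    near=(p[:,0]>440)&(p[:,0]<760)&(abs(p[:,1]+20)<140)
    hsv=cv2.cvtColor(im,cv2.COLOR_RGB2HSV)[m]
    red=near&((hsv[:,0]<6)|(hsv[:,0]>174))&(hsv[:,1]>150)&(hsv[:,2]>60)&(p[:,2]>150)
    grey=near&(hsv[:,1]<45)&(hsv[:,2]>50)
    g=p[red]
    if len(g)>10:
        d=np.linalg.svd(g-g.mean(0))[2][0]; print(n,'red',len(g),g.mean(0).round(1),g.min(0).round(),g.max(0).round(),'axis',d.round(3))
    for lo,hi in [(6,18),(99,111)]:
        q=p[grey&(p[:,2]>lo)&(p[:,2]<hi)]
        if len(q)>30: print(n,lo,len(q),cv2.minAreaRect(q[:,:2].astype(np.float32)), q.min(0).round(),q.max(0).round())
    for t in ['tray_knob']:
        for d in manip.cut_out(t,n):
            q=pts(c,d['region']); md=np.median(q,0) if len(q) else np.zeros(3)
            if abs(md[1])<140 and md[0]>440:
                hs=cv2.cvtColor(im,cv2.COLOR_RGB2HSV)[d['region']&(c['z_map']>0)]
                bl=(hs[:,0]>95)&(hs[:,0]<130)&(hs[:,1]>100); dk=hs[:,2]<60
                for nm,k in(('blue',bl),('dark',dk)):
                    if k.sum()>5: print(n,t,nm,k.sum(),np.median(q[k],0).round(1),np.percentile(q[k],[3,97],axis=0).round(1).tolist())
E
cat > v.py <<'E'
from m import *
a=c_side['pixels'][140:300,230:400]; b=c_scene['pixels'][200:330,200:340]
save('crop1.png',np.hstack([cv2.resize(a,(400,376),interpolation=2),cv2.resize(b,(400,376),interpolation=2)]))
E
python3 v.py
```

```text
scene red 192 [675.7  35.6 212.8] [663.   9. 203.] [685.  65. 219.] axis [0.015 1.    0.014]
scene 6 1843 ((584.521728515625, -60.845611572265625), (277.8197326660156, 157.58331298828125), 19.128036499023438) [ 472. -160.    6.] [698.  42.  18.]
scene 99 1162 ((604.0914916992188, -31.28125762939453), (133.55178833007812, 99.66293334960938), 87.80120086669922) [552. -98.  99.] [654.  35. 111.]
scene tray_knob blue 156 [491.7 -45.3  43.4] [[442.4, -77.7, 0.0], [494.9, -17.8, 52.7]]
scene tray_knob dark 31 [473.5 -30.2  45.5] [[437.1, -39.7, 2.1], [479.0, -14.2, 49.3]]
side red 81 [666.7  29.3 213.6] [662.   8. 208.] [674.  57. 217.] axis [0.005 1.    0.017]
side 6 1077 ((594.4867553710938, -85.48193359375), (218.06837463378906, 199.96275329589844), 72.6380386352539) [ 467. -160.    6.] [696.  43.  18.]
side 99 1034 ((602.8663330078125, -34.95886993408203), (131.501953125, 95.43280792236328), 89.23983001708984) [ 554. -101.   99.] [651.  31. 111.]
wrist red 2842 [668.   38.  212.6] [661.   8. 204.] [679.  64. 217.] axis [0.032 0.999 0.011]
wrist 6 3287 ((580.6030883789062, -59.16545867919922), (205.08668518066406, 228.6466827392578), 89.02967834472656) [ 465. -160.    6.] [696.  44.  18.]
wrist 99 5847 ((603.4109497070312, -31.53436279296875), (132.26397705078125, 95.1484375), 88.82380676269531) [555. -97.  99.] [652.  35. 111.]
wrist tray_knob blue 494 [491.2 -22.5  48.7] [[487.4, -74.0, 26.5], [494.0, 20.3, 50.3]]
wrist tray_knob dark 154 [474.7 -23.4  42.6] [[469.9, -38.6, 26.5], [478.5, -15.7, 46.1]]
```

View pics/crop1.png

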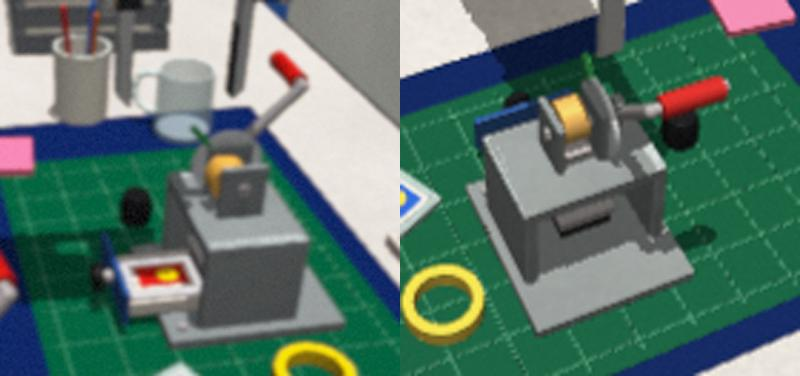

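The crop confirms the grey press with its tray out and the red-print holder in it. My estimates are origin (595.5, -31.4), yaw about -0.02, and knob face near x = 469. I'll turn the hand 90° with the fingers closed so the body clears the cam, then push the knob.

```bash
python3 -m handwheel '[[[0,0,0],0.1745],[[0,0,0],0.1745],[[0,0,0],0.1745],[[0,0,0],0.1745],[[0,0,0],0.1745],[[0,0,0],0.1745],[[0,0,0],0.1745],[[0,0,0],0.1745],[[0,0,0],0.1745],[[0,0,35],0]]' 255 20
```

```text
clock: 2.45
eef_pos: [515.2, -0.1, 215.9]
eef_rot: [-0.061, 1.57, 3.078]
wrist_force: [-0.3, -0.4, 0.5]
finger_gap: 0.8
```

```bash
python3 -m handwheel '[[[0,15,35],0],[[0,14,35],0],[[30,0,0],0],[[30,0,0],0],[[30,0,0],0],[[30,0,0],0],[[30,0,0],0],[[29,0,0],0],[[0,0,0],0],[[0,0,0],0]]'
python3 v.py
```

```text
clock: 3.7
eef_pos: [445.6, -29.1, 38.5]
eef_rot: [3.005, 1.57, -0.137]
wrist_force: [-0.3, -0.6, 0.1]
finger_gap: 0.7
scene red 191 [675.7  35.4 213. ] [663.  10. 202.] [684.  65. 220.] axis [0.02  0.999 0.025]
scene 6 1854 ((583.7868041992188, -60.86174774169922), (278.41522216796875, 158.07269287109375), 18.695587158203125) [ 470. -160.    6.] [699.  43.  18.]
scene 99 1170 ((553.6240844726562, -29.884796142578125), (132.507568359375, 199.2336883544922), 88.31620025634766) [454. -98.  99.] [653.  36. 111.]
scene tray_knob blue 164 [491.6 -45.4  44.1] [[476.0, -77.9, 21.2], [494.6, 9.0, 52.2]]
scene tray_knob dark 22 [474.3 -33.2  43.9] [[471.3, -78.6, 31.9], [488.2, -21.5, 48.9]]
side red 81 [666.7  29.2 213.6] [662.   7. 208.] [674.  57. 217.] axis [0.01  1.    0.008]
side 6 1065 ((601.0702514648438, -64.71505737304688), (261.4091491699219, 200.34024047851562), 72.68273162841797) [ 467. -160.    6.] [696.  90.  18.]
side 99 1043 ((603.241455078125, -34.071617126464844), (134.3288116455078, 95.86077117919922), 88.55731964111328) [ 554. -101.   99.] [651.  34. 111.]
side tray_knob blue 134 [486.9 -57.4  39.5] [[485.9, -80.6, 19.1], [491.2, -2.2, 51.7]]
side tray_knob dark 85 [475.  -39.7  32.8] [[467.9, -65.5, 6.9], [488.3, 2.6, 48.3]]
wrist 6 11587 ((531.4415893554688, -61.74278259277344), (215.9784698486328, 98.8088150024414), 80.06120300292969) [ 464. -160.    6.] [579.  44.  18.]
wrist 99 6800 ((506.8505859375, -31.045486450195312), (131.61141967773438, 104.98575592041016), 89.91765594482422) [454. -97.  99.] [559.  35. 106.]
wrist tray_knob blue 2253 [490.9 -28.5  48.9] [[487.2, -76.5, 27.1], [493.7, 16.7, 50.3]]
wrist tray_knob dark 778 [474.4 -29.   43.1] [[468.9, -41.6, 30.6], [478.2, -17.3, 46.2]]
```

View pics/crop1.png

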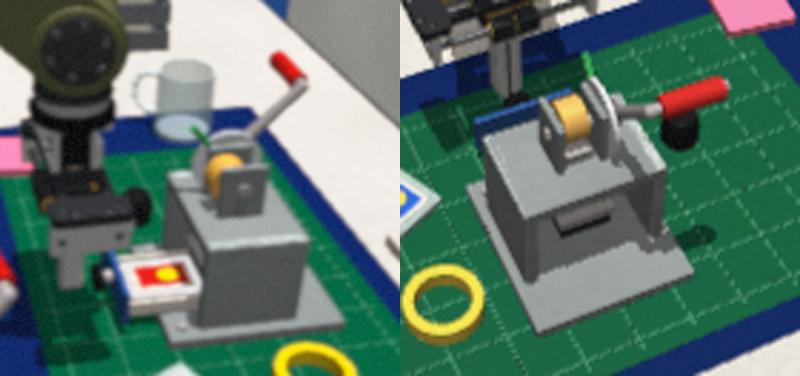

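The fingers stand in front of the knob (crop at 100,270), level with it in y. Next is the push.

```bash
python3 -m handwheel '[[[0,0,-7],0],[[0,0,-7],0],[[0,0,-7],0],[[0,0,-7],0],[[0,0,-7],0],[[0,0,-7],0],[[0,0,-7],0],[[0,0,-7],0],[[0,0,-7],0],[[0,0,0],0]]'
```

```text
clock: 5.25
eef_pos: [508.6, -28.9, 37.5]
eef_rot: [-2.96, 1.57, 0.182]
wrist_force: [-0.1, 0.0, 0.2]
finger_gap: 0.6
```

```bash
python3 -m handwheel '[[[0,0,-2],0],[[0,0,-2],0],[[0,0,-2],0],[[0,0,-1],0],[[0,0,-1],0],[[0,0,-1],0],[[0,0,-1],0],[[0,0,0],0],[[0,0,0],0],[[0,0,0],0]]'
```

```text
clock: 6.5
eef_pos: [518.1, -29.0, 37.5]
eef_rot: [-3.128, 1.571, 0.014]
wrist_force: [0.1, 0.2, -0.2]
finger_gap: 0.8
```

```bash
python3 -m handwheel '[[[0,0,-1],0],[[0,0,-1],0],[[0,0,-1],0],[[0,0,-1],0],[[0,0,-1],0],[[0,0,0],0],[[0,0,0],0],[[0,0,0],0],[[0,0,0],0],[[0,0,0],0]]'
```

```text
clock: 7.75
eef_pos: [521.2, -29.0, 37.4]
eef_rot: [-0.031, 1.566, 3.111]
wrist_force: [-17.0, -0.9, 13.3]
finger_gap: 0.6
```

```bash
python3 -m handwheel '[[[0,0,4],0],[[0,0,10],0],[[0,0,15],0],[[0,0,20],0],[[0,0,20],0],[[-30,0,0],0],[[-45,0,0],0],[[-45,0,0],0],[[-40,0,0],0],[[-40,0,0],0]]' 
python3 v.py | grep -E "knob|99|red"
```

```text
clock: 9.0
eef_pos: [453.5, -29.0, 238.8]
eef_rot: [3.091, 1.57, -0.05]
wrist_force: [0.1, -0.0, 0.2]
finger_gap: 0.0
scene red 191 [675.7  35.5 212.9] [664.  10. 203.] [684.  64. 218.] axis [0.028 0.999 0.035]
scene 99 1158 ((603.4976196289062, -31.441200256347656), (132.23260498046875, 98.69967651367188), 88.88846588134766) [554. -98.  99.] [653.  34. 111.]
scene tray_knob dark 134 [561.  101.4  25.8] [[549.5, 89.1, 3.5], [567.7, 119.8, 36.4]]
side red 80 [666.6  29.  213.6] [662.   6. 208.] [673.  57. 217.] axis [ 0.007 -1.    -0.016]
side 6 1226 ((595.44921875, -84.262939453125), (216.70692443847656, 199.22061157226562), 73.1981430053711) [ 469. -160.    6.] [694.  43.  18.]
side 99 1036 ((602.6727905273438, -34.2584228515625), (133.30030822753906, 96.00436401367188), 88.74143981933594) [ 554. -101.   99.] [650.  33. 111.]
side tray_knob blue 171 [550.2 -48.4  41.6] [[548.7, -81.6, 21.5], [553.8, 7.2, 51.6]]
side tray_knob dark 97 [539.6 -41.8  36. ] [[530.6, -72.7, 22.7], [550.7, -1.2, 47.9]]
wrist 99 8334 ((595.6305541992188, -31.806976318359375), (131.27064514160156, 79.20042419433594), 88.9349365234375) [555. -98.  99.] [634.  34. 111.]
wrist tray_knob blue 442 [552.5 -30.5  48.9] [[549.7, -77.3, 32.5], [554.8, 15.8, 50.5]]
wrist tray_knob dark 54 [535.8 -23.4  42.3] [[532.4, -41.4, 37.1], [538.2, -18.4, 45.2]]
```

View pics/crop1.png

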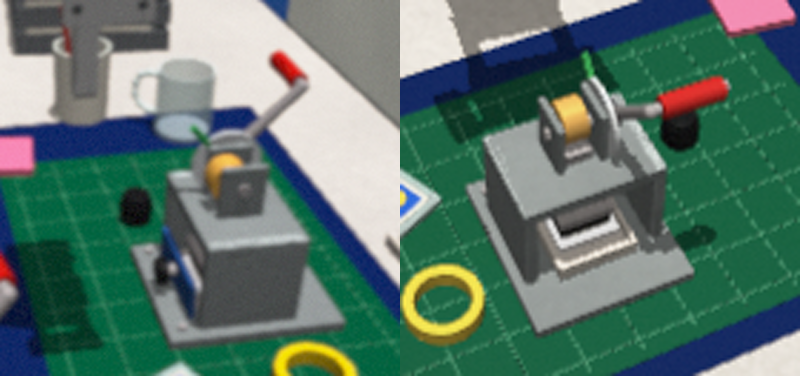

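The tray plate is now flush against the frame in the crop (175,275). Plate face x is about 549.5 and knob about 530.7, which match the home values, and the push met 17 N at the stop. Next I turn back and go above the red grip, estimated at (671, 37, 207).

```bash
python3 -m handwheel '[[[-4,0,0],-0.1745],[[-4,0,0],-0.1745],[[-4,0,0],-0.1745],[[-4,0,0],-0.1745],[[-4,0,0],-0.1745],[[-4,0,0],-0.1745],[[0,0,0],-0.1745],[[0,0,0],-0.1745],[[0,0,0],-0.1745],[[0,0,0],0]]' 0 30
```

```text
clock: 10.55
eef_pos: [453.7, -29.0, 260.4]
eef_rot: [-1.718, 1.569, 2.993]
wrist_force: [0.3, -0.5, 0.1]
finger_gap: 93.2
```

```bash
python3 -m handwheel '[[[0,35,-10],0],[[0,35,-10],0],[[0,35,-10],0],[[0,35,-12],0],[[0,35,-12],0],[[0,30,-12],0],[[0,13,0],0],[[0,0,0],0],[[0,0,0],0],[[0,0,0],0]]'
python3 - <<'E'
from h import *
c=manip.camera('wrist'); save('w.png',c['pixels'])
im=c['pixels'];p=pts(c,np.ones(c['z_map'].shape,bool)); m=c['z_map']>0; hsv=cv2.cvtColor(im,cv2.COLOR_RGB2HSV)[m]
r=((hsv[:,0]<6)|(hsv[:,0]>174))&(hsv[:,1]>150)&(p[:,2]>150)&(p[:,0]>600)
g=p[r]; print(r.sum(),np.percentile(g,[2,50,98],axis=0).round(1)); k=g[:,2]>215; print(g[k].mean(0))
E
```

```text
clock: 11.8
eef_pos: [671.6, 36.8, 261.8]
eef_rot: [1.655, 1.571, 0.083]
wrist_force: [0.8, 0.5, 0.4]
finger_gap: 93.8
1436 [[662.9  12.1 208.3]
 [671.5  39.4 213.5]
 [680.1  64.3 215.6]]
[671.93302446  40.23906257 215.40731007]
```

View pics/w.png

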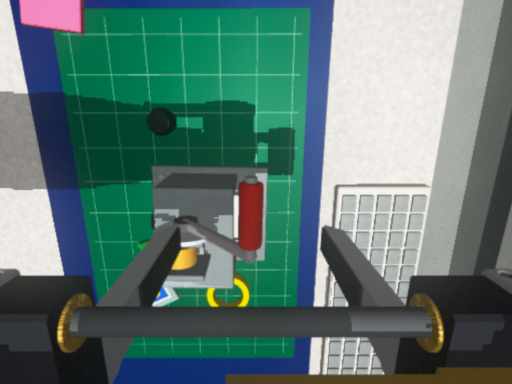

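The wrist view shows the red grip (250,215) centred between the open fingers. I'll go down and close.

```bash
python3 -m handwheel '[[[20,0,0],0],[[20,0,0],0],[[15,0,0],0],[[7,0,0],0],[[0,0,0],0],[[0,0,0],0],[[0,0,0],0],[[0,0,0],0],[[0,0,0],0],[[0,0,0],0]]'
```

```text
clock: 13.1
eef_pos: [672.0, 36.9, 199.5]
eef_rot: [1.475, 1.571, -0.096]
wrist_force: [0.2, -0.1, -0.2]
finger_gap: 94.3
```

```bash
python3 -m handwheel '[[[0,0,0],0],[[0,0,0],0],[[0,0,0],0],[[0,0,0],0],[[0,0,0],0],[[0,0,0],0],[[0,0,0],0],[[0,0,0],0],[[0,0,0],0],[[0,0,0],0]]' 255 30
python3 - <<'E'
import numpy as np
t0=0;o=lambda t:np.array([-100*np.cos(.8+t),100*np.sin(.8+t)])
for t in np.arange(0,1.51,.075): print(round(t,3),(np.array([100*(np.cos(.8+t)-np.cos(.8)),100*(np.sin(.8+t)-np.sin(.8))])).round(1), end=' ')
E
```

```text
clock: 14.35
eef_pos: [671.8, 37.0, 199.4]
eef_rot: [-1.557, 1.57, -3.128]
wrist_force: [-3.1, -0.1, 0.2]
finger_gap: 19.5
0.0 [0. 0.] 0.075 [-5.6  5. ] 0.15 [-11.5   9.6] 0.225 [-17.8  13.7] 0.3 [-24.3  17.4] 0.375 [-31.1  20.5] 0.45 [-38.1  23.2] 0.525 [-45.3  25.3] 0.6 [-52.7  26.8] 0.675 [-60.1  27.8] 0.75 [-67.6  28.2] 0.825 [-75.1  28.1] 0.9 [-82.6  27.4] 0.975 [-89.9  26.2] 1.05 [-97.2  24.4] 1.125 [-104.4   22.1] 1.2 [-111.3   19.2] 1.275 [-118.    15.8] 1.35 [-124.4   12. ] 1.425 [-130.5    7.6] 1.5 [-136.3    2.8]
```

```bash
python3 -m handwheel '[[[-5,-5.6,0],0],[[-4.6,-5.9,0],0],[[-4.1,-6.3,-0.2],0],[[-3.7,-6.5,-0.2],0],[[-3.1,-6.8,-0.2],0],[[-2.7,-7,-0.2],0],[[-2.1,-7.2,-0.2],0],[[-1.5,-7.4,-0.2],0],[[-1,-7.4,-0.2],0],[[-0.4,-7.5,0],0]]'
```

```text
clock: 15.6
eef_pos: [604.1, 38.3, 227.9]
eef_rot: [1.445, 1.57, -0.126]
wrist_force: [4.4, -1.8, 1.0]
finger_gap: 19.2
```

```bash
python3 -m handwheel '[[[0.1,-7.5,-0.2],0],[[0.7,-7.5,-0.2],0],[[1.2,-7.3,-0.2],0],[[1.8,-7.3,-0.2],0],[[2.3,-7.2,-0.2],0],[[2.9,-6.9,-0.2],0],[[3.4,-6.7,0],0],[[3.8,-6.4,0],0],[[4.4,-6.1,0],0],[[4.8,-5.8,0],0]]' 255 45
```

```text
clock: 16.85
eef_pos: [535.7, 39.5, 203.0]
eef_rot: [1.512, 1.569, -0.058]
wrist_force: [5.2, -1.7, 4.8]
finger_gap: 18.7
```

```bash
python3 -m handwheel '[[[0,0,0],0],[[0,0,0],0],[[0,0,0],0],[[0,0,0],0],[[0,0,0],0],[[0,0,0],0],[[0,0,0],0],[[0,0,0],0],[[0,0,0],0],[[0,0,0],0]]'
sed -i 's/crop1/crop9/' v.py; python3 v.py | grep -E "red|knob"
```

```text
clock: 18.1
eef_pos: [535.7, 39.6, 202.8]
eef_rot: [1.445, 1.571, -0.126]
wrist_force: [-1.4, -2.8, 6.1]
finger_gap: 19.1
scene red 64 [539.4  25.3 216.1] [517.  12. 206.] [547.  63. 222.] axis [ 0.049  0.996 -0.071]
scene tray_knob dark 98 [630.9  22.6  39.8] [[595.3, -96.2, 21.4], [644.8, 24.2, 120.0]]
side red 58 [533.8  24.3 217.7] [527.  10. 210.] [545.  50. 221.] axis [-0.145 -0.985 -0.099]
wrist red 2726 [535.7  42.1 216.2] [526.  12. 202.] [546.  68. 222.] axis [-0.019 -1.     0.01 ]
wrist tray_knob blue 35 [553.2  19.1  37.5] [[551.3, 17.6, 20.9], [555.4, 19.7, 49.7]]
```

View pics/crop9.png

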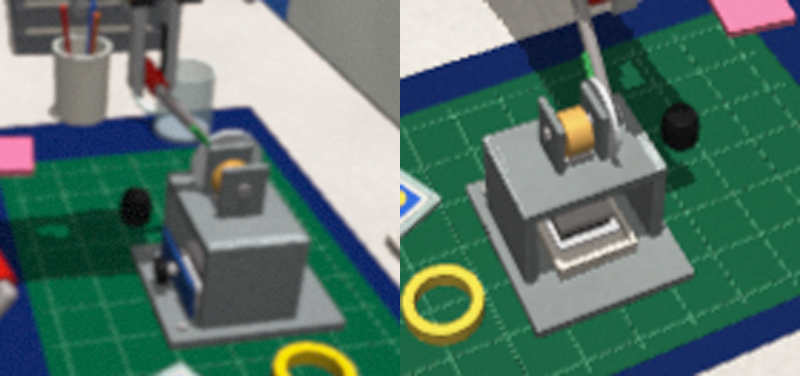

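The arm lies along the green mark (crop 205,135), and the tray plate is still against the frame. The grip sits at x 535.7, z about 211, so the lever is near 1.48 rad, and the wrist feels about 6 N as expected. Handing in.

```bash
python3 -c "
from cell import manip
s=manip.read_state();print(s['wrist_force'],s['eef_pos'],s['finger_gap'],max(abs(v) for v in s['qd']));manip.sign_off()"
```

```text
[-0.03769027 -2.14144412  6.84795532] [535.71007642  39.56156165 202.83151996] 18.849474623746826 0.0019713941854446583
the job is handed in; nothing more can be done
```

I pushed the grey press's tray home first, then pinched the red grip and led it over to the green mark. I handed the job in at about 18 s while holding it there; no verdict was reported.

- **Tray:** the push met about 17 N at the stop, and the plate face measured x ≈ 549.5 mm, which matches home to about 1 mm. That reading also showed about 13 N upward at the wrist, which I put down to friction on the knob. The tray seemed to travel 61.5–64 mm, while its starting pull-out was given as 62–72 mm. I relied on the measured home position rather than the travel.
- **Lever:** the grip's position puts it at about 1.48 rad, with the arm along the green mark in the last picture. The fingers were closed on the grip (gap 18.8 mm), the arm was still, and the wrist felt about 7 N.
- **Pad:** I could not measure its force on the holder directly. I inferred it from the lever angle and the wrist force.
- **Other things on the desk:** those visible in the last picture (tape, loupe, mug, pen cup and parts of the spare holder and notes) looked unmoved. I did not measure them.

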